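# Fish the spacer ring out from beside the tile saw

## Task

A steel spacer ring has dropped into the narrow gap between the tile saw and the concrete slab. Take the telescopic hook from its fork rack and with it draw the ring gently along the tray, barely pressing on tray and walls, until the whole ring lies flat on the open front of the tray clear of the gap; then hang the hook back in its rack. Do not touch the ring with the gripper, and leave the spanner, the jar and the blue can where they are.

Things in the scene. Friction and masses are not known exactly. Their poses are not given: they have to be found in the camera images.
- station: Fixed tile-saw station. Origin on the bench (z = 0), mid-gap at the gap's mouth; +x runs into the gap, away from the robot, +y to the saw. Gap 40 mm wide (y -20 to 20), open above and at the mouth (x = 0), closed by a steel plate at x = 180; walls 90 mm high. Its floor is a rigid plastic drip tray. More than 12 N of the hook on any part of the station damages it
- mouth (a point): Point on the tray in the middle of the mouth, 15 mm above the station's origin; axes as the station's. Tray: low and level in the back part of the gap (x 72 to 180 mm, about 9 mm below this point), then a ramp up to the mouth (x 72 to 0), then level on the open front (x -140 to 0, y -80 to 80), which has a 6 mm lip round its other edges
- saw_edge (a point): near top corner of the gap's +y wall, at the mouth (station x 0, y 20, z 90 mm). This wall is the tile saw: body x 0 to 340, y 20 to 260, 90 mm high; on top, at y above 155 mm, a red blade guard up to 180 mm high and a fence
- slab_edge (a point): near top corner of the gap's -y wall, at the mouth (station x 0, y -20, z 90 mm). This wall is a concrete slab, x 0 to 210, y -100 to -20, 90 mm high
- spacer: the dropped steel ring, outside diameter 30 mm, hole 16 mm, 6 mm thick, about 24 g, lying flat on the tray's low back part, its centre 92 to 130 mm inside the mouth; origin in the middle of its underside, z along its axis
- rack: fixed steel fork rack, origin on the bench under the hanging place; two level prongs (each 14 mm wide, 8 mm thick, 22 mm clear between them, tops 185 mm above the bench) reach from a post (its face at x = 37 mm) to x = -32 mm and are open towards -x, the robot's side. Foot plate 12 mm high at x 0 to 90 mm
- rest (a point): point level with the prong tops, midway between the prongs, 185 mm above the rack's origin, axes as the rack's: the hook's origin and axes are within a few mm and degrees of this point when it hangs
- hook: telescopic hook, hung upright in the rack, 0.2 kg. Origin in the middle of the underside of its square steel collar (44 x 44 x 5 mm), which rests on the prongs; z up. Above the collar a wooden handle, below it a steel tube 12 mm in diameter, 60 mm long, and out of that a bent rod with a toe that points to the hook's +y
- handle (a point): where to grip the hook: middle of the square wooden handle (22 x 22 mm, 75 mm tall, sides along the hook's x and y), 45 mm above the hook's origin
- tube_end (a point): lower end of the tube, 60 mm below the hook's origin. The 8 mm rod runs on down and bends into a level toe, y -4 to 27 mm. The toe's underside is 115 to 165 mm below the hook's origin: the extension differs each time, is not measured and must be felt or seen; it stays put under 40 N. Pushed up, tube and rod yield 1 mm per 3.5 N. To drag the ring the toe must be within 3 mm of the tray
- spanner: open-ended steel spanner, 150 mm long, lying on the concrete slab; a bystander to leave alone; origin in its underside or its middle
- jar: screw-top glass jar, 70 mm wide, 90 mm high; a bystander to leave alone; origin in its underside or its middle
- oilcan: blue closed can, 64 mm wide, 120 mm high; a bystander to leave alone; origin in its underside or its middle
Not all that is in view belongs to the job. Leave any orange or turquoise look-alike of the hook alone.

How it is judged:
By the outcome, as a careful person would: the job done as asked, in the order asked, and still so for the second after the job is handed in, with the robot touching nothing.
It also fails if it takes over 72 s, if anything falls off the work surface, if the arm or the gripper's body presses on something with over 40 N, if the wrist force passes 120 N, or if a joint passes its speed limit or range.

## Robot

A 6-joint arm with a two-finger parallel gripper is mounted at the origin on the work surface. World frame = base frame: x ahead of the robot, y to its left, z up, the work surface at z = 0. Lengths are in mm, angles in rad, forces in N, time in s.
With the tool pointing down it reaches from about 275 to 975 mm from the base axis. Payload 8.4 kg.
Tool frame: the origin (TCP) lies at the very end of the fingers, on their centre line; the grasp point (between the pads) lies 19 mm behind it; z points along the fingers, y is the line along which they close (so a half turn about z gives the same grasp; the last joint's range is limited). The gripper opens to 92 mm and grips with 3 to 60 N. Pads are 20 mm wide; open, the fingers measure 128 mm over their backs; the gripper's body (75 mm by 189 mm) begins 69 mm behind the grasp point.
Start: joints at [1.325, 0.353, 1.633, -0, 1.155, -0.002], TCP at [150.868, 606.52, 214.583] pointing down, gripper open.
Joint ranges: [-2.63, 2.63], [-0.92, 2.1], [0.06, 2.66], [-1.3, 4.44], [0, 2.69], [-3.02, 3.02]. Speed limits (rad/s): [2.22, 2.22, 2.79, 3.14, 3.14, 3.14].

## Interface

Orientations are given as a 3x3 rotation matrix whose columns are the frame's x, y, z axes.
In Python, from workcell import get_obs, camera, camera_model, finish_job gives the robot as it stands.
- The arm moves only by the tool play_rows, never from a script. Its argument "moves" is one flat list of numbers, 7 for each row, row after row: the shift along the tool's x, y, z scaled (see below), then the turn, a rotation vector about the tool's x, y, z scaled (see below), then the opening, from -1 (shut) to 1 (fully open). In form: [dx, dy, dz, wx, wy, wz, hand, dx, dy, dz, wx, wy, wz, hand, ...]. A call has 1 to 20 rows; each row shifts and turns the commanded pose from where the row before left it, along the tool's axes as they then stand; what a row does not reach is not made up. The controller multiplies each number of a shift by 25 mm and each number of a turn by 4 degrees. A row lasts 1/10 s, in which the tool goes at most 50 mm and 8.59 degrees, less where a joint would pass 70% of its speed; a pose out of reach is approached as far as the arm can. A call with a number of a shift or a turn outside -1 to 1 is refused whole. A call with a gripper value outside its range is refused whole. The fingers move at their own pace and stop on an object; "squeeze" is the grip in N (left out, the last holds). Time passes only in rows, so rows that do not move let the fingers close. It gives the time, the measured TCP pose, the force, the opening and the grip force at its end, in the units of the state.
- get_obs(): the state, without advancing time (a new reading comes with each control period).
- camera(name): name is "scene" or "top" or "wrist"; returns the picture (384x512x3 uint8, red, green, blue); there is no depth.
- camera_model(name): a dict with "camera_matrix" (3x3 intrinsics, pixels), "pose" (4x4, takes a point from camera to world coordinates). Camera axes: x right, y up, looking along -z (the intrinsics and any distortion apply to the point x, -y, -z); pixel columns grow to the right and rows downward; lengths in mm; the calibration is good to about 2 mm. A picture is of the moment at which its call begins: read the wrist's pose just before it. camera_model takes no time and is no camera call; for the wrist camera it gives the pose at the moment of the call.
- finish_job(): hands the job in; it is judged then, once.
The state is a dict: "time": time; "joint_positions": joint angles; "joint_velocities": joint speeds; "joint_efforts": joint torques, N m; "ee_pos": TCP position; "tcp_rot": TCP orientation; "ft_force": force on the tool from outside, world axes, zero at the start; "torque": the same for the moment, N m; "gripper_width": opening from 0.0 (shut) to 1.0 (fully open); "gripper_force": force on a finger pad.
Only numpy, scipy, OpenCV 4.12 (cv2) and the standard library are available. Lean on these libraries where they do the work, as an engineer would, in place of code of your own. Each camera call takes 0.05 s, during which the arm holds its last target. There are 200 camera calls.

## Working session

There is one attempt and no reset: what is moved stays moved. The work goes in short steps, Python scripts to look and compute and a tool call to move; the robot and the scene stay as the last step left them, time stands still between calls to the robot, and variables do not carry over. Pictures are saved under pics/ and viewed, at most 10 in all, crops included, and the job is handed in when it is done.

Besides the shell and the picture viewer there is one more tool, called after "Emit:" as a command line: name --argument value ..., lists and objects as JSON in quotes. play_rows: Moves the arm, as the interface text tells. Its arguments: {"type":"object","properties":{"moves":{"type":"array","items":{"type":"number"}},"squeeze":{"type":"number"}},"required":["moves"]}

```bash
mkdir -p pics; ls; python3 - <<'E'
from workcell import *
import cv2,numpy as np
o=get_obs();print(o['time'],o['ee_pos'],o['tcp_rot'],o['ft_force'])
for n in("scene","top"):
    im=camera(n);cv2.imwrite(f"pics/{n}0.png",cv2.cvtColor(im,cv2.COLOR_RGB2BGR))
    m=camera_model(n);print(n,m)
m=camera_model("wrist");im=camera("wrist");cv2.imwrite("pics/wrist0.png",cv2.cvtColor(im,cv2.COLOR_RGB2BGR));print(m)
E
```

```text
pics
0.0 [150.7746993  606.04010445 213.90312829] [[-9.70419022e-01  2.41426635e-01 -3.18271462e-04]
 [ 2.41426845e-01  9.70418150e-01 -1.30069548e-03]
 [-5.16612884e-06 -1.33905891e-03 -9.99999103e-01]] [0.76669553 0.11428693 0.57941571]
scene {'camera_matrix': array([[425.63475478,   0.        , 253.99617669],
       [  0.        , 425.63475478, 189.23931185],
       [  0.        ,   0.        ,   1.        ]]), 'pose': array([[ 7.52023241e-01, -4.87384657e-01,  4.43753582e-01,
         1.03479004e+03],
       [ 6.59061278e-01,  5.66181115e-01, -4.95052702e-01,
        -8.12395361e+02],
       [-9.96380621e-03,  6.64751940e-01,  7.46997712e-01,
         9.99873774e+02],
       [ 0.00000000e+00,  0.00000000e+00,  0.00000000e+00,
         1.00000000e+00]])}
top {'camera_matrix': array([[467.62018017,   0.        , 262.39126411],
       [  0.        , 467.62018017, 194.3811471 ],
       [  0.        ,   0.        ,   1.        ]]), 'pose': array([[ 2.31854180e-02,  9.76420988e-01, -2.14626396e-01,
         2.42937482e+02],
       [-9.99727515e-01,  2.32262180e-02, -2.33211561e-03,
        -2.45950852e+02],
       [ 2.70783285e-03,  2.14621985e-01,  9.76693438e-01,
         1.47408104e+03],
       [ 0.00000000e+00,  0.00000000e+00,  0.00000000e+00,
         1.00000000e+00]])}
{'camera_matrix': array([[337.70847731,   0.        , 257.54979761],
       [  0.        , 337.70847731, 195.27294644],
       [  0.        ,   0.        ,   1.        ]]), 'pose': array([[ 2.40057256e-01, -9.41485327e-01, -2.36596478e-01,
         8.48415651e+01],
       [ 9.70757587e-01,  2.32443931e-01,  5.99960451e-02,
         6.23191219e+02],
       [-1.48998070e-03, -2.44080313e-01,  9.69753876e-01,
         3.83636874e+02],
       [ 0.00000000e+00,  0.00000000e+00,  0.00000000e+00,
         1.00000000e+00]])}
```

View pics/scene0.png

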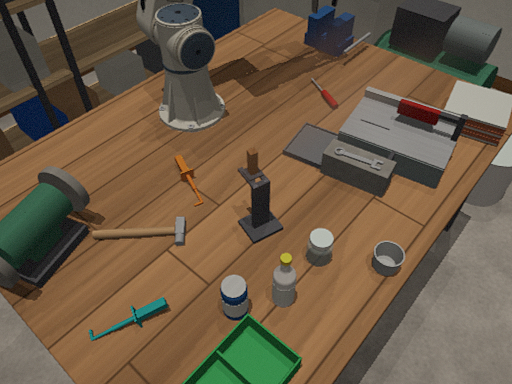

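View pics/top0.png

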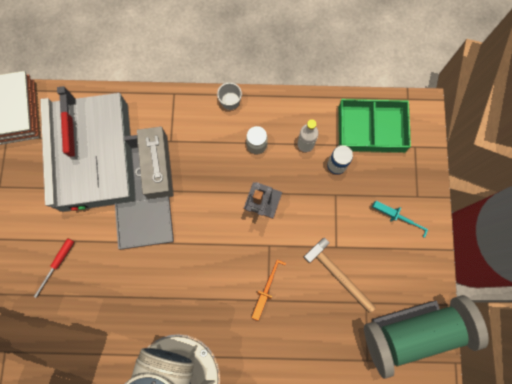

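The scene view shows the rack with the hook at about (258,190), the station at (390,150), and orange and turquoise look-alikes at (188,180) and (130,318). In the top view the hook's handle is near (259,196), the gap near (133,165) and the tray front near (145,220). I'll enlarge both areas.

```bash
python3 - <<'E'
import cv2,numpy as np
t=cv2.imread("pics/top0.png");s=cv2.imread("pics/scene0.png")
r=lambda im,x,y,w,h,f:cv2.resize(im[y:y+h,x:x+w],None,fx=f,fy=f,interpolation=cv2.INTER_CUBIC)
a=r(t,35,85,150,170,3.5) # 525x595
b=r(t,232,172,55,55,5) #275
c=r(s,232,140,55,105,3)
out=np.zeros((595,800,3),np.uint8);out[:595,:525]=a;out[:275,525:800]=b;out[278:593,525:690]=c
cv2.imwrite("pics/crop0.png",out)
E
```

```text
(no output)
```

View pics/crop0.png

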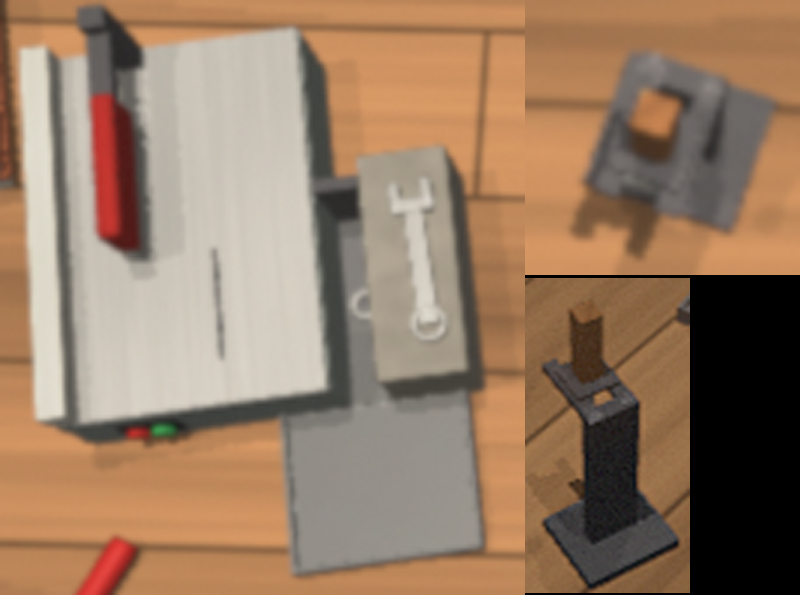

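The enlargement shows the ring at crop (362,303), which is top pixel (138.4,171.6), partly under the slab edge. It also shows the slab top corners, the tray lip corners, and the handle top at crop (655,110). I'll cast these onto planes and fit the poses.

```bash
cat > h.py <<'E'
import numpy as np,cv2
from scipy.optimize import least_squares
from workcell import *
def ray(m,u,v):
    K=m['camera_matrix'];P=m['pose']
    d=P[:3,:3]@np.array([(u-K[0,2])/K[0,0],-(v-K[1,2])/K[1,1],-1]);return P[:3,3],d
def onz(m,u,v,z):
    o,d=ray(m,u,v);return (o+d*(z-o[2])/d[2])
def proj(m,p):
    K=m['camera_matrix'];P=m['pose'];q=P[:3,:3].T@(np.asarray(p)-P[:3,3])
    return np.array([K[0,2]+K[0,0]*q[0]/-q[2],K[1,2]-K[1,1]*q[1]/-q[2]])
def Rz(a):c,s=np.cos(a),np.sin(a);return np.array([[c,-s,0],[s,c,0],[0,0,1]])
E
python3 - <<'E'
from h import *
T=camera_model('top');S=camera_model('scene')
A=lambda x,y:(35+(x+.5)/3.5-.5,85+(y+.5)/3.5-.5)
B=lambda x,y:(232+(x-525)/5,172+y/5)
C=lambda x,y:(232+(x-525)/3,140+(y-278)/3)
pts=[((358,158),(210,-20,90)),((443,147),(210,-100,90)),((467,372),(0,-100,90)),((380,383),(0,-20,90)),((327,388),(0,20,90)),((296,28),(340,20,90)),((295,573),(-140,80,21)),((482,548),(-140,-80,21))]
def f(p):
    return np.concatenate([proj(T,np.r_[p[0],p[1],0]+Rz(p[2])@np.array(s,float))-A(*u) for u,s in pts])
r=least_squares(f,[600,50,0]);print('station',r.x,f(r.x).reshape(-1,2).round(2).tolist())
p=r.x
q=onz(T,*A(362,303),12);print('ring z12 world',q,'station',Rz(-p[2])@(q-np.r_[p[0],p[1],0]))
for n,u in dict(R=(775,98),BR=(733,230)).items(): print('foot top',n,onz(T,*B(*u),12))
for n,u in dict(L=(545,522),R=(677,543),B=(590,585)).items(): print('foot scene',n,onz(S,*C(*u),12))
# handle top: z=185+82.5
print('handle top', onz(T,*B(657,106),267.5), onz(S,*C(586,312),267.5))
print('post far? prong tops scene', [onz(S,*C(*u),185).round(0).tolist() for u in((545,365),(562,358),(583,422),(638,402))])
for n,c,im,m,z,lo,hi in (('top','h',"pics/top0.png",T,267.5,0,0),):pass
E
```

```text
station [5.34032858e+02 1.40801631e+02 1.70272632e-01] [[-0.9, -0.06], [0.34, -0.44], [0.46, 0.02], [-0.99, 0.64], [0.95, 1.09], [0.6, 0.5], [0.79, -0.67], [-1.26, -1.05]]
ring z12 world [631.35602873 161.26656308  12.        ] station [99.38354642  3.67746726 12.        ]
foot top R [ 574.84781621 -305.09253629   12.        ]
foot top BR [ 488.52224161 -279.71558382   12.        ]
foot scene L [ 496.58204686 -280.96129243   12.        ]
foot scene R [ 609.29568288 -216.97358667   12.        ]
foot scene B [ 578.24974034 -307.79217105   12.        ]
handle top [ 511.02601146 -232.44879762  267.5       ] [ 512.89971517 -234.27574876  267.5       ]
post far? prong tops scene [[472.0, -245.0, 185.0], [477.0, -228.0, 185.0], [543.0, -274.0, 185.0], [563.0, -225.0, 185.0]]
```

```bash
cat >> h.py <<'E'
from scipy.spatial.transform import Rotation as Ro
def Rt(yaw): # tool down, tool y at world angle yaw
    y=np.array([np.cos(yaw),np.sin(yaw),0]);z=np.array([0,0,-1.]);return np.c_[np.cross(y,z),y,z]
def plan(p,yaw,n,p0=None,R0=None):
    o=get_obs();p0=np.array(o['ee_pos']) if p0 is None else np.array(p0,float);R0=np.array(o['tcp_rot']) if R0 is None else R0
    w=Ro.from_matrix(R0.T@Rt(yaw)).as_rotvec()/n
    Rw=Ro.from_rotvec(w).as_matrix();M=np.zeros((3,3));X=R0.copy()
    for k in range(n): M+=X;X=X@Rw
    d=np.linalg.solve(M,np.array(p)-p0)
    print(n,'rows: shift',(d/25).round(3),'turn',(np.degrees(w)/4).round(3));return np.array(p,float),Rt(yaw)
E
python3 - <<'E'
from h import *
a,R=plan((505,400,310),0.67,18)
plan((511,-234,310),-.31,30,a,R)
E
```

```text
18 rows: shift [-0.927  0.025 -0.213] turn [-0.001  0.     0.523]
30 rows: shift [-0.865 -0.164 -0.   ] turn [0.    0.    0.468]
```

Emit:
play_rows --moves '[-0.927,0.025,-0.213,0,0,0.523,1,-0.927,0.025,-0.213,0,0,0.523,1,-0.927,0.025,-0.213,0,0,0.523,1,-0.927,0.025,-0.213,0,0,0.523,1,-0.927,0.025,-0.213,0,0,0.523,1,-0.927,0.025,-0.213,0,0,0.523,1,-0.927,0.025,-0.213,0,0,0.523,1,-0.927,0.025,-0.213,0,0,0.523,1,-0.927,0.025,-0.213,0,0,0.523,1,-0.927,0.025,-0.213,0,0,0.523,1,-0.927,0.025,-0.213,0,0,0.523,1,-0.927,0.025,-0.213,0,0,0.523,1,-0.927,0.025,-0.213,0,0,0.523,1,-0.927,0.025,-0.213,0,0,0.523,1,-0.927,0.025,-0.213,0,0,0.523,1,-0.927,0.025,-0.213,0,0,0.523,1,-0.927,0.025,-0.213,0,0,0.523,1,-0.927,0.025,-0.213,0,0,0.523,1]'

```text
time: 1.95
ee_pos: [505.6, 399.5, 310.3]
tcp_rot: [[-0.62, 0.785, -0.001], [0.785, 0.62, -0.0], [-0.0, -0.001, -1.0]]
ft_force: [0.7, 1.0, 0.0]
gripper_width: 1.001
gripper_force: 0.0
```

```bash
python3 - <<'E'
from h import *
o=get_obs();print(o['time'],o['ee_pos'],o['ft_force'])
# on the way: stop above the gap for a look with the wrist camera
plan((640,175,320),0.17,10)
E
```

```text
1.95 [505.56676896 399.50063584 310.25534936] [0.72270378 0.96159355 0.0424703 ]
10 rows: shift [-1.053  0.101 -0.039] turn [-0.001  0.     0.714]
```

```bash
python3 - <<'E'
from h import *
q=np.r_[534,140.8,0]+Rz(.17)@np.array([90,-68,300]);print(q)
a,R=plan(q,0.17,15)
plan((511,-234,310),-.31,14,a,R)
E
```

```text
[634.20702876  89.00664727 300.        ]
15 rows: shift [-0.905 -0.039  0.027] turn [-0.001  0.     0.476]
14 rows: shift [-0.949 -0.306 -0.029] turn [0.    0.    0.491]
```

Emit:
play_rows --moves '[-0.905,-0.039,0.027,0,0,0.476,1,-0.905,-0.039,0.027,0,0,0.476,1,-0.905,-0.039,0.027,0,0,0.476,1,-0.905,-0.039,0.027,0,0,0.476,1,-0.905,-0.039,0.027,0,0,0.476,1,-0.905,-0.039,0.027,0,0,0.476,1,-0.905,-0.039,0.027,0,0,0.476,1,-0.905,-0.039,0.027,0,0,0.476,1,-0.905,-0.039,0.027,0,0,0.476,1,-0.905,-0.039,0.027,0,0,0.476,1,-0.905,-0.039,0.027,0,0,0.476,1,-0.905,-0.039,0.027,0,0,0.476,1,-0.905,-0.039,0.027,0,0,0.476,1,-0.905,-0.039,0.027,0,0,0.476,1,-0.905,-0.039,0.027,0,0,0.476,1,0,0,0,0,0,0,1]'

```text
time: 3.55
ee_pos: [634.3, 87.5, 299.9]
tcp_rot: [[-0.168, 0.986, -0.001], [0.986, 0.168, -0.001], [-0.001, -0.001, -1.0]]
ft_force: [-0.3, 0.2, -0.1]
gripper_width: 1.002
gripper_force: 0.0
```

```bash
python3 - <<'E'
from h import *
import pickle
o=get_obs();print(o['time'],o['ee_pos'])
m=camera_model('wrist');im=camera('wrist');pickle.dump(m,open('w1.pkl','wb'))
b=cv2.cvtColor(im,cv2.COLOR_RGB2BGR);cv2.imwrite('pics/w1raw.png',b);cv2.imwrite('pics/w1.png',cv2.resize(b,None,fx=1.5,fy=1.5,interpolation=cv2.INTER_CUBIC))
E
```

```text
3.55 [634.28920431  87.52234635 299.88463866]
```

View pics/w1.png

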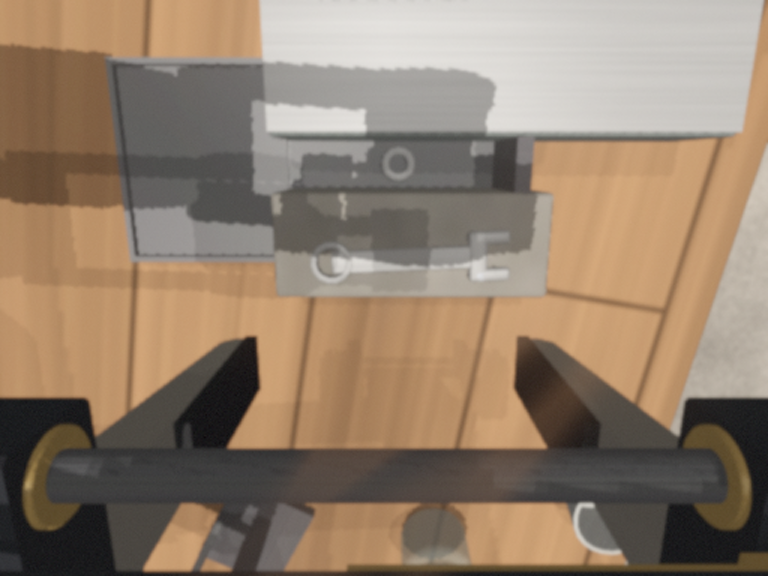

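The wrist view shows the whole ring at (398,163) in the enlarged picture, the slab top corners at (272,193), (553,193), (546,296) and (276,297), and the saw edge corners at (266,135) and (742,132). I'll refit the station and the ring from these.

```bash
python3 - <<'E'
from h import *
import pickle
m=pickle.load(open('w1.pkl','rb'))
A=lambda x,y:((x+.5)/1.5-.5,(y+.5)/1.5-.5)
pts=[((553,193),(210,-20,90)),((546,296),(210,-100,90)),((276,297),(0,-100,90)),((272,193),(0,-20,90)),((266,134),(0,20,90)),((742,132),(340,20,90)),((108,60),(-140,80,21)),((134,260),(-140,-80,21))]
def f(p):
    return np.concatenate([proj(m,np.r_[p[0],p[1],0]+Rz(p[2])@np.array(s,float))-A(*u) for u,s in pts])
r=least_squares(f,[534,141,.17]);print(r.x,f(r.x).reshape(-1,2).round(1).tolist())
p=r.x
q=onz(m,*A(398,163),10);print('ring',q,Rz(-p[2])@(q-np.r_[p[0],p[1],0]))
for u in((384,163),(413,163),(398,148),(398,178)):print(Rz(-p[2])@(onz(m,*A(*u),11)-np.r_[p[0],p[1],0]))
plan((511,-234,310),-.31,15)
E
```

```text
[5.37474693e+02 1.41671572e+02 1.73011936e-01] [[1.2, -1.4], [0.4, 0.1], [-0.4, -0.0], [-1.9, -0.8], [-0.2, 0.6], [-0.6, 0.8], [1.4, 2.5], [0.4, -2.4]]
ring [632.37625728 158.74810742  10.        ] [96.42448008  0.48428168 10.        ]
[84.1312773   0.52162605 11.        ]
[109.55235822   0.43699131  11.        ]
[96.37606058 13.12764473 11.        ]
[ 96.43235916 -12.34537997  11.        ]
15 rows: shift [-0.886 -0.284 -0.027] turn [-0.001  0.     0.458]
```

Emit:
play_rows --moves '[-0.886,-0.284,-0.027,0,0,0.458,1,-0.886,-0.284,-0.027,0,0,0.458,1,-0.886,-0.284,-0.027,0,0,0.458,1,-0.886,-0.284,-0.027,0,0,0.458,1,-0.886,-0.284,-0.027,0,0,0.458,1,-0.886,-0.284,-0.027,0,0,0.458,1,-0.886,-0.284,-0.027,0,0,0.458,1,-0.886,-0.284,-0.027,0,0,0.458,1,-0.886,-0.284,-0.027,0,0,0.458,1,-0.886,-0.284,-0.027,0,0,0.458,1,-0.886,-0.284,-0.027,0,0,0.458,1,-0.886,-0.284,-0.027,0,0,0.458,1,-0.886,-0.284,-0.027,0,0,0.458,1,-0.886,-0.284,-0.027,0,0,0.458,1,-0.886,-0.284,-0.027,0,0,0.458,1,0,0,0,0,0,0,1]'

```text
time: 5.2
ee_pos: [510.8, -234.0, 310.5]
tcp_rot: [[0.305, 0.952, -0.0], [0.952, -0.305, -0.0], [-0.0, -0.0, -1.0]]
ft_force: [-0.4, -0.2, 0.1]
gripper_width: 0.994
gripper_force: 0.0
```

```bash
python3 - <<'E'
from h import *
import pickle
o=get_obs();print(o['time'],o['ee_pos'])
m=camera_model('wrist');im=camera('wrist');pickle.dump(m,open('w2.pkl','wb'))
b=cv2.cvtColor(im,cv2.COLOR_RGB2BGR);cv2.imwrite('pics/w2raw.png',b);cv2.imwrite('pics/w2.png',cv2.resize(b,None,fx=1.5,fy=1.5,interpolation=cv2.INTER_CUBIC))
E
```

```text
5.2 [ 510.75920676 -233.99351502  310.53594296]
```

View pics/w2.png

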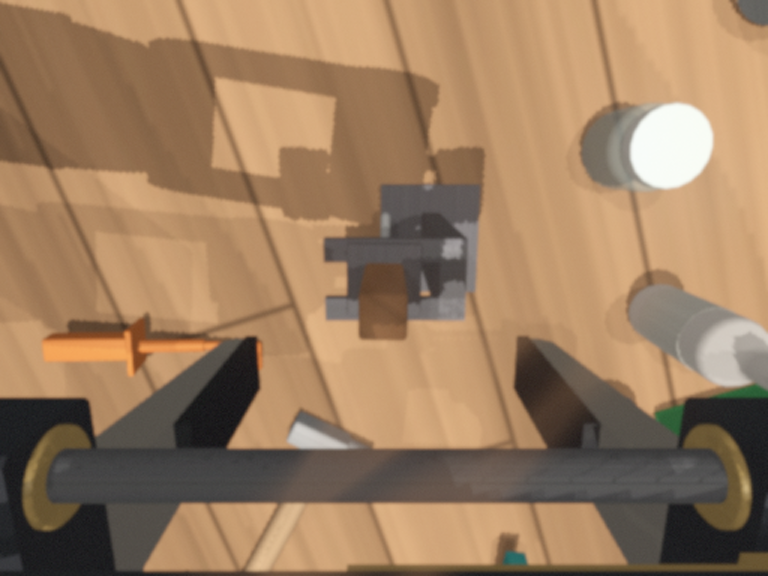

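The view shows the handle's top face spanning about (360–406, 285–338), with the prongs running level in the image, so the yaw matches -0.31. I'll segment the handle and cast it.

```bash
python3 - <<'E'
from h import *
import pickle
m=pickle.load(open('w2.pkl','rb'));b=cv2.imread('pics/w2raw.png')
hsv=cv2.cvtColor(b,cv2.COLOR_BGR2HSV)
for v in(180,188,196,204,210,216,222,226,228): print(v,b[v,234:276].sum(axis=1).tolist()[::1])
print([ (v,b[v,255].tolist()) for v in range(172,232,2)])
R=np.array(get_obs()['tcp_rot']);t=get_obs()['ee_pos']
for u in((239.5,225),(270.5,225),(255,225)):
    q=onz(m,*u,267.5);print(u,q,R.T@(q-t))
# prongs at z 185: outer edges rows 238,321 at enlarged
for u in((325,238),(325,321),(325,262),(325,297)):
    q=onz(m,u[0]/1.5,u[1]/1.5,185);print(u,R.T@(q-t))
E
```

```text
180 [222, 217, 212, 213, 207, 209, 212, 215, 217, 213, 210, 214, 221, 217, 208, 212, 213, 211, 213, 207, 207, 207, 208, 209, 209, 206, 214, 215, 216, 220, 220, 223, 223, 225, 219, 204, 202, 208, 212, 221, 217, 218]
188 [224, 218, 218, 218, 211, 205, 205, 215, 210, 206, 207, 205, 210, 208, 213, 210, 218, 213, 212, 212, 215, 218, 213, 214, 214, 213, 216, 215, 215, 214, 216, 225, 223, 218, 219, 214, 208, 201, 204, 201, 197, 193]
196 [219, 219, 217, 212, 217, 212, 219, 222, 219, 221, 217, 220, 216, 227, 222, 229, 234, 237, 234, 242, 244, 240, 241, 242, 242, 243, 243, 243, 240, 239, 236, 237, 241, 242, 236, 234, 222, 213, 199, 200, 201, 192]
204 [353, 361, 358, 356, 333, 288, 252, 250, 246, 251, 249, 253, 252, 253, 252, 250, 249, 252, 256, 246, 250, 248, 253, 252, 255, 250, 257, 259, 264, 264, 263, 273, 263, 262, 256, 249, 250, 275, 313, 330, 337, 335]
210 [350, 347, 350, 347, 325, 291, 262, 254, 258, 259, 264, 260, 264, 261, 264, 265, 260, 269, 264, 265, 274, 267, 265, 264, 260, 263, 256, 254, 247, 248, 254, 241, 248, 247, 247, 249, 250, 276, 311, 330, 334, 335]
216 [513, 513, 513, 495, 
[... 1287 characters left out ...]
(214, [64, 90, 126]), (216, [67, 95, 133]), (218, [70, 102, 144]), (220, [72, 105, 147]), (222, [73, 106, 149]), (224, [74, 107, 148]), (226, [97, 136, 179]), (228, [125, 170, 213]), (230, [127, 171, 215])]
(239.5, 225) [ 498.05105861 -235.37361338  267.5       ] [ -6.30803789 -12.07706667  43.00729546]
(270.5, 225) [ 517.68030172 -241.62044825  267.5       ] [-6.29732325  8.52220536 43.01013298]
(255, 225) [ 507.86598788 -238.49712874  267.5       ] [-6.3026804  -1.77710774 43.00871427]
(325, 238) [ 26.29500465 -36.0397084  125.51810292]
(325, 321) [-24.5130208  -37.53310137 125.49593308]
(325, 262) [ 12.02978464 -36.45900396 125.51187836]
(325, 297) [ -9.38782126 -37.08852856 125.50253289]
```

Emit:
play_rows --moves '[0.1,-0.07,0,0,0,0,1,0,0,0.8,0,0,0,1,0,0,0.8,0,0,0,1,0,0,0.8,0,0,0,1,0,0,0.8,0,0,0,1,0,0,0.4,0,0,0,1,0,0,0.36,0,0,0,1,0,0,0,0,0,0,-1,0,0,0,0,0,0,-1,0,0,0,0,0,0,-1,0,0,0,0,0,0,-1,0,0,0,0,0,0,-1,0,0,0,0,0,0,-1,0,0,0,0,0,0,-1,0,0,0,0,0,0,-1]' --squeeze 30

```text
time: 6.75
ee_pos: [510.6, -230.3, 211.5]
tcp_rot: [[0.303, 0.953, 0.0], [0.953, -0.303, -0.0], [-0.0, 0.0, -1.0]]
ft_force: [0.3, -0.2, -0.6]
gripper_width: 0.326
gripper_force: 0.0
```

Emit:
play_rows --moves '[0,0,0,0,0,0,-1,0,0,0,0,0,0,-1,0,0,0,0,0,0,-1,0,0,0,0,0,0,-1,0,0,0,0,0,0,-1]'

```text
time: 7.25
ee_pos: [510.6, -230.3, 211.4]
tcp_rot: [[0.303, 0.953, -0.0], [0.953, -0.303, -0.0], [-0.0, -0.0, -1.0]]
ft_force: [-0.5, 0.4, -0.1]
gripper_width: 0.24
gripper_force: 30.0
```

Emit:
play_rows --moves '[0,0,-0.1,0,0,0,-1,0,0,-0.2,0,0,0,-1,0,0,-0.2,0,0,0,-1,0,-0.1,0,0,0,0,-1,0,-0.4,0,0,0,0,-1,0,-0.8,0,0,0,0,-1,0,-0.8,0,0,0,0,-1,0,-0.8,0,0,0,0,-1,0,-0.8,0,0,0,0,-1,0,-0.4,0,0,0,0,-1,0,0,0,0,0,0,-1]'

```text
time: 8.35
ee_pos: [411.7, -198.8, 224.0]
tcp_rot: [[0.304, 0.953, -0.0], [0.953, -0.304, 0.0], [0.0, -0.0, -1.0]]
ft_force: [0.4, 0.2, -2.2]
gripper_width: 0.236
gripper_force: 30.0
```

```bash
python3 - <<'E'
from h import *
o=get_obs();print(o['time'],o['ee_pos'],o['ft_force'],o['gripper_width'])
im=camera('scene');b=cv2.cvtColor(im,cv2.COLOR_RGB2BGR);cv2.imwrite('pics/s2raw.png',b)
im=camera('top');b2=cv2.cvtColor(im,cv2.COLOR_RGB2BGR);cv2.imwrite('pics/t2raw.png',b2)
S=camera_model('scene');T=camera_model('top')
p=np.array(o['ee_pos']);h=p.copy();h[2]+=19-45
for dz in(0,-60,-115,-140,-165):print(dz,proj(S,h+[0,0,dz]).round(1),proj(T,h+[0,0,dz]).round(1))
x,y=proj(S,h+[0,0,-60]).astype(int)
cv2.imwrite('pics/s2.png',cv2.resize(b[y-60:y+60,x-60:x+60],None,fx=5,fy=5,interpolation=cv2.INTER_CUBIC));print('crop origin',x-60,y-60)
E
```

```text
8.35 [ 411.71090384 -198.75053471  223.9854235 ] [ 0.36344953  0.22776486 -2.22999499] 0.23604558736529924
0 [233.7 146.6] [245.4 233.7]
-60 [234.7 162.1] [246.  236.5]
-115 [235.5 175.2] [246.6 238.9]
-140 [235.8 181. ] [246.9 239.9]
-165 [236.2 186.5] [247.1 240.8]
crop origin 174 102
```

View pics/s2.png

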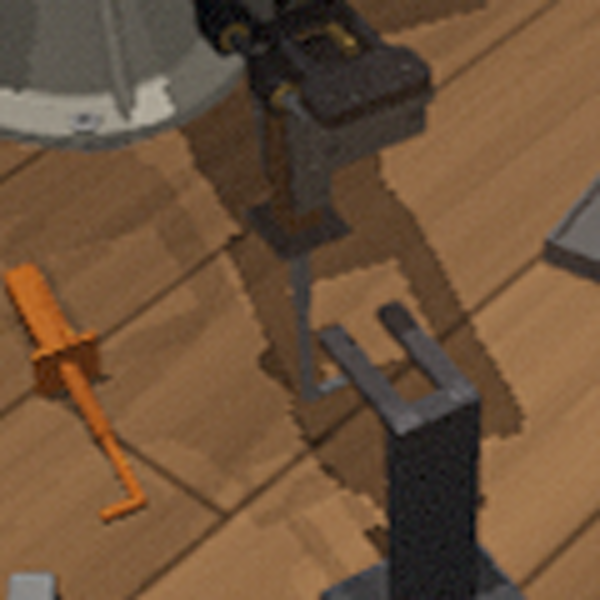

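The hook is gripped squarely. Its toe's underside is at crop (312,396), scene pixel (236.3,181.2), which puts it about 141 mm below the hook's origin. Next I'll raise it and carry it above the gap.

```bash
cat >> h.py <<'E'
ST=np.array([537.,141.5,0]);YAW=.173
def st(x,y,z):return ST+Rz(YAW)@np.array([x,y,z],float)
def ist(p):return Rz(-YAW)@(np.asarray(p)-ST)
E
python3 - <<'E'
from h import *
o=get_obs();p=np.array(o['ee_pos']);R=np.array(o['tcp_rot'])
q=st(132,-11.5,300);print(q)
plan(q,YAW,18,p+[0,0,76],R)
E
```

```text
[669.00919857 152.89392353 300.        ]
18 rows: shift [0.834 0.507 0.001] turn [ 0.001  0.    -0.383]
```

Emit:
play_rows --moves '[0,0,-0.76,0,0,0,-1,0,0,-0.76,0,0,0,-1,0.834,0.507,-0.76,0,0,-0.383,-1,0.834,0.507,-0.76,0,0,-0.383,-1,0.834,0.507,0,0,0,-0.383,-1,0.834,0.507,0,0,0,-0.383,-1,0.834,0.507,0,0,0,-0.383,-1,0.834,0.507,0,0,0,-0.383,-1,0.834,0.507,0,0,0,-0.383,-1,0.834,0.507,0,0,0,-0.383,-1,0.834,0.507,0,0,0,-0.383,-1,0.834,0.507,0,0,0,-0.383,-1,0.834,0.507,0,0,0,-0.383,-1,0.834,0.507,0,0,0,-0.383,-1,0.834,0.507,0,0,0,-0.383,-1,0.834,0.507,0,0,0,-0.383,-1,0.834,0.507,0,0,0,-0.383,-1,0.834,0.507,0,0,0,-0.383,-1,0.834,0.507,0,0,0,-0.383,-1,0.834,0.507,0,0,0,-0.383,-1]'

```text
time: 10.45
ee_pos: [669.5, 154.3, 299.3]
tcp_rot: [[-0.173, 0.985, -0.0], [0.985, 0.173, -0.0], [-0.0, -0.0, -1.0]]
ft_force: [0.4, -0.8, -1.7]
gripper_width: 0.237
gripper_force: 30.0
```

Emit:
play_rows --moves '[0,0,0,0,0,0,-1,0,0,0,0,0,0,-1,0,0,0,0,0,0,-1]'

```text
time: 10.75
ee_pos: [668.3, 152.4, 299.6]
tcp_rot: [[-0.172, 0.985, -0.001], [0.985, 0.172, -0.001], [-0.0, -0.001, -1.0]]
ft_force: [0.8, -0.6, -0.9]
gripper_width: 0.24
gripper_force: 30.0
```

```bash
python3 - <<'E'
from h import *
import pickle
o=get_obs();print(o['time'],o['ee_pos'],ist(o['ee_pos']),o['ft_force'],o['tcp_rot'])
m=camera_model('wrist');im=camera('wrist');pickle.dump(m,open('w3.pkl','wb'))
b=cv2.cvtColor(im,cv2.COLOR_RGB2BGR);cv2.imwrite('pics/w3raw.png',b);cv2.imwrite('pics/w3.png',cv2.resize(b,None,fx=1.5,fy=1.5,interpolation=cv2.INTER_CUBIC))
E
```

```text
10.75 [668.27943774 152.38710539 299.55372004] [131.19388964 -11.87363294 299.55372004] [ 0.76894675 -0.5887896  -0.89740064] [[-1.71556796e-01  9.85174092e-01 -5.23022098e-04]
 [ 9.85174147e-01  1.71556538e-01 -5.03860858e-04]
 [-4.06662803e-04 -6.01708604e-04 -9.99999736e-01]]
```

View pics/w3.png

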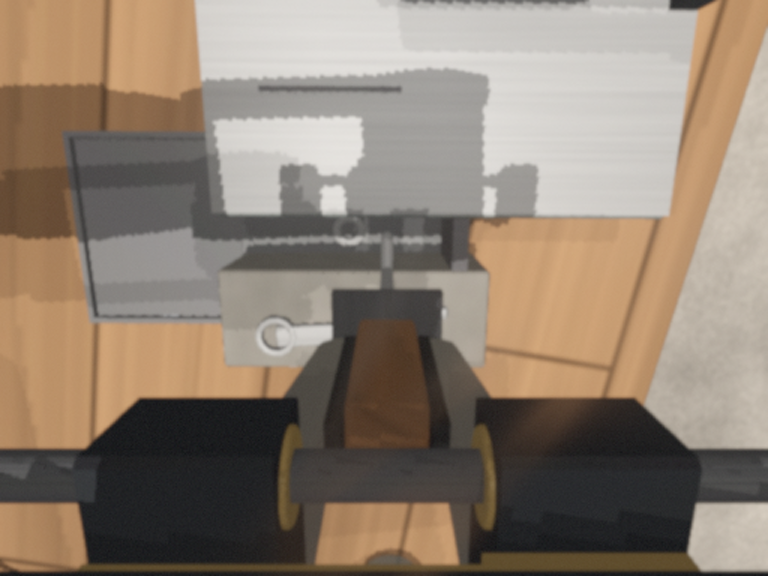

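The toe shows as a bar from its tip at (387,233) down to the collar. The saw's top edge is at row 215, the slab's top edge at row 270, and the ring at (350,231).

```bash
python3 - <<'E'
from h import *
import pickle
m=pickle.load(open('w3.pkl','rb'));b=cv2.imread('pics/w3raw.png')
A=lambda x,y:((x+.5)/1.5-.5,(y+.5)/1.5-.5)
print('col258',[(v,int(b[v,258].sum())) for v in range(138,196)])
print('col225',[(v,int(b[v,225].sum())) for v in range(138,196,1)])
for z in(130,137,144):print('tip',z,ist(onz(m,*A(387,234),z)).round(1))
for n,(u,z) in dict(saw1=((240,215),90),saw2=((660,216),90),slab1=((225,270),90),slab2=((480,271),90),ring=((350,231),11)).items():print(n,ist(onz(m,*A(*u),z)).round(1))
E
```

```text
col258 [(138, 455), (139, 449), (140, 447), (141, 433), (142, 384), (143, 308), (144, 252), (145, 231), (146, 231), (147, 229), (148, 232), (149, 225), (150, 232), (151, 230), (152, 227), (153, 241), (154, 272), (155, 300), (156, 322), (157, 338), (158, 353), (159, 379), (160, 399), (161, 413), (162, 414), (163, 412), (164, 415), (165, 413), (166, 413), (167, 412), (168, 411), (169, 411), (170, 411), (171, 409), (172, 411), (173, 411), (174, 410), (175, 411), (176, 401), (177, 377), (178, 332), (179, 294), (180, 284), (181, 279), (182, 278), (183, 279), (184, 281), (185, 276), (186, 284), (187, 277), (188, 274), (189, 286), (190, 275), (191, 271), (192, 241), (193, 212), (194, 207), (195, 200)]
col225 [(138, 661), (139, 647), (140, 621), (141, 588), (142, 534), (143, 443), (144, 351), (145, 297), (146, 289), (147, 294), (148, 297), (149, 303), (150, 298), (151, 292), (152, 286), (153, 296), (154, 294), (155, 301), (156, 322), (157, 386), (158, 473), (159, 523), (160, 509), (161, 440), (162, 338), (163, 268), (164, 252), (165, 258), (166, 248), (167, 248), (168, 248), (169, 236), (170, 232), (171, 235), (172, 230), (173, 232), (174, 234), (175, 239), (176, 234), (177, 236), (178, 246), (179, 278), (180, 337), (181, 389), (182, 423), (183, 449), (184, 461), (185, 465), (186, 461), (187, 459), (188, 459), (189, 457), (190, 447), (191, 415), (192, 350), (193, 254), (194, 194), (195, 190)]
tip 130 [131.8  12.1 130. ]
tip 137 [131.8  13.1 137. ]
tip 144 [131.8  14.  144. ]
saw1 [22.5 20.9 90. ]
saw2 [334.6  20.4  90. ]
slab1 [  8.1 -20.8  90. ]
slab2 [202.8 -21.4  90. ]
ring [98.3 -0.9 11. ]
```

Emit:
play_rows --moves '[0.08,0.02,0,0,0,0,-1,0,0,0.5,0,0,0,-1,0,0,0.5,0,0,0,-1,0,0,0.5,0,0,0,-1,0,0,0.5,0,0,0,-1,0,0,0.5,0,0,0,-1,0,0,0.5,0,0,0,-1,0,0,0.5,0,0,0,-1,0,0,0.5,0,0,0,-1,0,0,0.3,0,0,0,-1,0,0,0,0,0,0,-1,0,0,0,0,0,0,-1]'

```text
time: 12.0
ee_pos: [668.6, 155.1, 192.6]
tcp_rot: [[-0.172, 0.985, 0.0], [0.985, 0.172, 0.0], [0.0, 0.0, -1.0]]
ft_force: [0.3, 0.0, -1.0]
gripper_width: 0.239
gripper_force: 30.0
```

```bash
python3 - <<'E'
from h import *
o=get_obs();print(o['time'],o['ee_pos'],ist(o['ee_pos']),o['ft_force'],o['torque'])
E
```

```text
12.0 [668.60936624 155.12947065 192.59405297] [131.99095942  -9.2289969  192.59405297] [ 0.25452943  0.00276227 -1.0282917 ] [-0.08514441  0.01274303 -0.0094689 ]
```

Emit:
play_rows --moves '[0,0,0.3,0,0,0,-1,0,0,0.1,0,0,0,-1,0,0,0,0,0,0,-1,0,0,0,0,0,0,-1]'

```text
time: 12.4
ee_pos: [668.5, 155.1, 182.5]
tcp_rot: [[-0.172, 0.985, 0.0], [0.985, 0.172, 0.0], [0.0, 0.0, -1.0]]
ft_force: [-0.1, -0.3, -1.0]
gripper_width: 0.237
gripper_force: 30.0
```

Emit:
play_rows --moves '[0,0,0.08,0,0,0,-1,0,0,0,0,0,0,-1,0,0,0,0,0,0,-1]'

```text
time: 12.7
ee_pos: [668.4, 155.1, 180.4]
tcp_rot: [[-0.172, 0.985, -0.0], [0.985, 0.172, -0.0], [0.0, -0.0, -1.0]]
ft_force: [0.4, 0.3, -0.2]
gripper_width: 0.238
gripper_force: 30.0
```

Emit:
play_rows --moves '[0,0,0.06,0,0,0,-1,0,0,0,0,0,0,-1,0,0,0,0,0,0,-1]'

```text
time: 13.0
ee_pos: [668.4, 155.0, 178.9]
tcp_rot: [[-0.172, 0.985, -0.0], [0.985, 0.172, -0.0], [-0.0, -0.0, -1.0]]
ft_force: [0.1, -0.4, -1.7]
gripper_width: 0.239
gripper_force: 30.0
```

Emit:
play_rows --moves '[0,0,0.06,0,0,0,-1,0,0,0,0,0,0,-1,0,0,0,0,0,0,-1]'

```text
time: 13.3
ee_pos: [668.4, 155.1, 177.4]
tcp_rot: [[-0.172, 0.985, -0.0], [0.985, 0.172, -0.0], [-0.0, -0.0, -1.0]]
ft_force: [0.6, 0.2, -2.7]
gripper_width: 0.238
gripper_force: 30.0
```

Emit:
play_rows --moves '[0,0,0.04,0,0,0,-1,0,0,0,0,0,0,-1,0,0,0,0,0,0,-1]'

```text
time: 13.6
ee_pos: [668.4, 155.0, 176.4]
tcp_rot: [[-0.172, 0.985, -0.0], [0.985, 0.172, -0.0], [-0.0, -0.0, -1.0]]
ft_force: [1.5, 0.1, -1.7]
gripper_width: 0.237
gripper_force: 30.0
```

Emit:
play_rows --moves '[0,0,0.05,0,0,0,-1,0,0,0,0,0,0,-1,0,0,0,0,0,0,-1]'

```text
time: 13.9
ee_pos: [668.5, 155.1, 175.3]
tcp_rot: [[-0.172, 0.985, 0.0], [0.985, 0.172, 0.0], [-0.0, 0.0, -1.0]]
ft_force: [-0.1, -0.3, -1.0]
gripper_width: 0.235
gripper_force: 30.0
```

Emit:
play_rows --moves '[0,0,0.04,0,0,0,-1,0,0,0,0,0,0,-1,0,0,0,0,0,0,-1]'

```text
time: 14.2
ee_pos: [668.6, 155.1, 174.5]
tcp_rot: [[-0.172, 0.985, 0.0], [0.985, 0.172, 0.0], [0.0, 0.001, -1.0]]
ft_force: [0.3, -0.3, 1.6]
gripper_width: 0.235
gripper_force: 30.0
```

Emit:
play_rows --moves '[0,0,0.02,0,0,0,-1,0,0,0,0,0,0,-1,0,0,0,0,0,0,-1]'

```text
time: 14.5
ee_pos: [668.6, 155.1, 174.0]
tcp_rot: [[-0.172, 0.985, 0.0], [0.985, 0.172, 0.0], [0.0, 0.0, -1.0]]
ft_force: [-0.6, 0.3, 3.3]
gripper_width: 0.235
gripper_force: 30.0
```

Emit:
play_rows --moves '[0,0,-0.084,0,0,0,-1,0,0,0,0,0,0,-1,0,-0.2,0,0,0,0,-1,0,-0.2,0,0,0,0,-1,0,-0.2,0,0,0,0,-1,0,-0.2,0,0,0,0,-1,0,-0.2,0,0,0,0,-1,0,-0.2,0,0,0,0,-1,0,-0.2,0,0,0,0,-1,0,-0.2,0,0,0,0,-1,0,-0.2,0,0,0,0,-1,0,-0.2,0,0,0,0,-1,0,0,0,0,0,0,-1]'

```text
time: 15.8
ee_pos: [618.5, 146.3, 175.8]
tcp_rot: [[-0.172, 0.985, -0.0], [0.985, 0.172, -0.0], [-0.0, -0.0, -1.0]]
ft_force: [-0.3, 0.7, -2.9]
gripper_width: 0.238
gripper_force: 30.0
```

```bash
python3 - <<'E'
from h import *
import pickle
o=get_obs();print(o['time'],o['ee_pos'],ist(o['ee_pos']),o['ft_force'],o['torque'])
m=camera_model('wrist');im=camera('wrist');pickle.dump(m,open('w4.pkl','wb'))
b=cv2.cvtColor(im,cv2.COLOR_RGB2BGR);cv2.imwrite('pics/w4raw.png',b);cv2.imwrite('pics/w4.png',cv2.resize(b[110:210,140:340],None,fx=4,fy=4,interpolation=cv2.INTER_CUBIC))
E
```

```text
15.8 [618.45726445 146.32459411 175.80083148] [ 81.071832    -9.26934173 175.80083148] [-0.25405449  0.70621622 -2.94043979] [-0.0721106   0.00916315  0.0035707 ]
```

View pics/w4.png

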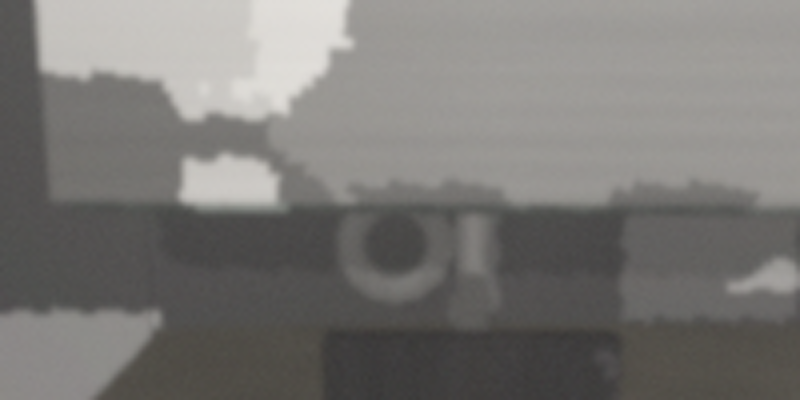

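The ring at crop (395,250) sits just ahead of the toe at (475,250) and travels with it. Next comes the ramp.

Emit:
play_rows --moves '[0,-0.16,-0.016,0,0,0,-1,0,-0.2,-0.025,0,0,0,-1,0,-0.2,-0.025,0,0,0,-1,0,-0.2,-0.025,0,0,0,-1,0,-0.2,-0.025,0,0,0,-1,0,-0.2,-0.025,0,0,0,-1,0,-0.2,-0.025,0,0,0,-1,0,-0.2,-0.025,0,0,0,-1,0,0,0,0,0,0,-1]'

```text
time: 16.75
ee_pos: [580.1, 139.6, 180.7]
tcp_rot: [[-0.172, 0.985, -0.0], [0.985, 0.172, -0.0], [-0.0, -0.0, -1.0]]
ft_force: [0.0, -0.3, -1.7]
gripper_width: 0.236
gripper_force: 30.0
```

```bash
python3 - <<'E'
from h import *
o=get_obs();print(o['time'],o['ee_pos'],ist(o['ee_pos']),o['ft_force'],o['torque'])
x=ist(o['ee_pos'])[0];print('surface-contact TCP',175.4+.125*(76-x))
E
```

```text
16.75 [580.06226239 139.62685476 180.67315901] [ 42.09702265  -9.25785066 180.67315901] [ 0.04550208 -0.28519902 -1.71696495] [-0.04225586  0.04565809 -0.01358368]
surface-contact TCP 179.63787216861292
```

Emit:
play_rows --moves '[0,-0.2,-0.024,0,0,0,-1,0,-0.2,-0.024,0,0,0,-1,0,-0.2,-0.024,0,0,0,-1,0,-0.2,-0.024,0,0,0,-1,0,-0.2,-0.024,0,0,0,-1,0,-0.2,-0.024,0,0,0,-1,0,-0.2,-0.024,0,0,0,-1,0,-0.2,-0.016,0,0,0,-1,0,-0.2,0,0,0,0,-1,0,-0.2,0,0,0,0,-1,0,-0.2,0,0,0,0,-1,0,-0.2,0,0,0,0,-1,0,-0.2,0,0,0,0,-1,0,-0.2,0,0,0,0,-1,0,-0.2,0,0,0,0,-1,0,-0.1,0,0,0,0,-1,0,0,0,0,0,0,-1]'

```text
time: 18.45
ee_pos: [504.0, 126.3, 185.2]
tcp_rot: [[-0.172, 0.985, -0.0], [0.985, 0.172, -0.0], [-0.0, -0.0, -1.0]]
ft_force: [-0.7, 0.0, -2.5]
gripper_width: 0.238
gripper_force: 30.0
```

```bash
python3 - <<'E'
from h import *
import pickle
o=get_obs();print(o['time'],o['ee_pos'],ist(o['ee_pos']),o['ft_force'],o['torque'])
m=camera_model('wrist');im=camera('wrist');pickle.dump(m,open('w5.pkl','wb'))
b=cv2.cvtColor(im,cv2.COLOR_RGB2BGR);cv2.imwrite('pics/w5raw.png',b);cv2.imwrite('pics/w5.png',b)
E
```

```text
18.45 [504.00283756 126.331506   185.16582468] [-35.11568605  -9.26199394 185.16582468] [-0.68146296  0.0492537  -2.5178644 ] [-0.09660652  0.0332812  -0.01483219]
```

View pics/w5.png

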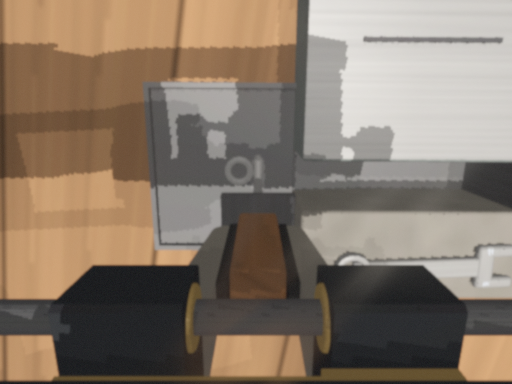

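The ring lies on the open front at (239,170), with the toe just behind it at (259,168). I'll back off, lift, and return to the point in front of the rack.

```bash
python3 - <<'E'
from h import *
import pickle
m=pickle.load(open('w5.pkl','rb'));print('ring',ist(onz(m,239,170,18)))
o=get_obs();p=np.array(o['ee_pos']);R=np.array(o['tcp_rot'])
p1=p+R[:,1]*5+[0,0,45];a,R1=plan((411.7,-198.8,224),-.308,16,p1,R)
E
```

```text
ring [-53.48541153   0.77626699  18.        ]
16 rows: shift [-0.835 -0.203  0.016] turn [0.    0.    0.431]
```

Emit:
play_rows --moves '[0,0.2,0,0,0,0,-1,0,0,-0.4,0,0,0,-1,0,0,-0.7,0,0,0,-1,0,0,-0.7,0,0,0,-1,-0.835,-0.203,0.016,0,0,0.431,-1,-0.835,-0.203,0.016,0,0,0.431,-1,-0.835,-0.203,0.016,0,0,0.431,-1,-0.835,-0.203,0.016,0,0,0.431,-1,-0.835,-0.203,0.016,0,0,0.431,-1,-0.835,-0.203,0.016,0,0,0.431,-1,-0.835,-0.203,0.016,0,0,0.431,-1,-0.835,-0.203,0.016,0,0,0.431,-1,-0.835,-0.203,0.016,0,0,0.431,-1,-0.835,-0.203,0.016,0,0,0.431,-1,-0.835,-0.203,0.016,0,0,0.431,-1,-0.835,-0.203,0.016,0,0,0.431,-1,-0.835,-0.203,0.016,0,0,0.431,-1,-0.835,-0.203,0.016,0,0,0.431,-1,-0.835,-0.203,0.016,0,0,0.431,-1,-0.835,-0.203,0.016,0,0,0.431,-1]'

```text
time: 20.5
ee_pos: [411.6, -199.8, 224.5]
tcp_rot: [[0.305, 0.952, 0.001], [0.952, -0.305, -0.0], [-0.0, 0.001, -1.0]]
ft_force: [0.0, 0.8, -0.9]
gripper_width: 0.238
gripper_force: 30.0
```

Emit:
play_rows --moves '[0,0,0,0,0,0,-1,0,0,0,0,0,0,-1,0,0,0,0,0,0,-1]'

```text
time: 20.8
ee_pos: [412.1, -198.4, 224.1]
tcp_rot: [[0.303, 0.953, 0.001], [0.953, -0.303, 0.0], [0.0, 0.0, -1.0]]
ft_force: [0.3, -0.8, -1.6]
gripper_width: 0.244
gripper_force: 30.0
```

```bash
python3 - <<'E'
from h import *
o=get_obs();p=np.array(o['ee_pos']);R=np.array(o['tcp_rot']);print(o['time'],p,R[:2,1],o['ft_force'])
a,_=plan((510.6,-230.3,224),-.308,6,p,R)
print('total tool shift mm',R.T@(np.array([510.6,-230.3,224])-p), 'yaw err', np.arctan2(R[1,1],R[0,1])+.308)
E
```

```text
20.8 [ 412.11090155 -198.44464274  224.08094427] [ 0.95297603 -0.30304533] [ 0.27621865 -0.83765768 -1.63576227]
6 rows: shift [-0.003  0.69   0.001] turn [ 0.001 -0.001  0.   ]
total tool shift mm [ -0.51076507 103.51133094   0.1278219 ] yaw err 0.00011332996875018653
```

Emit:
play_rows --moves '[-0.02,0.4,0,0,0,0,-1,0,0.8,0,0,0,0,-1,0,0.8,0,0,0,0,-1,0,0.8,0,0,0,0,-1,0,0.8,0,0,0,0,-1,0,0.4,0,0,0,0,-1,0,0.14,0,0,0,0,-1,0,0,0,0,0,0,-1,0,0,0,0,0,0,-1]'

```text
time: 21.7
ee_pos: [509.4, -230.4, 223.6]
tcp_rot: [[0.303, 0.953, -0.001], [0.953, -0.303, 0.0], [0.0, -0.001, -1.0]]
ft_force: [-0.9, 0.1, -1.6]
gripper_width: 0.238
gripper_force: 30.0
```

Emit:
play_rows --moves '[0,0,0.15,0,0,0,-1,0,0,0.15,0,0,0,-1,0,0,0.12,0,0,0,-1,0,0,0,0,0,0,-1,0,0,0,0,0,0,-1]'

```text
time: 22.2
ee_pos: [509.9, -230.7, 213.2]
tcp_rot: [[0.304, 0.953, -0.0], [0.953, -0.304, 0.0], [0.0, -0.0, -1.0]]
ft_force: [-0.3, 0.2, -1.9]
gripper_width: 0.242
gripper_force: 30.0
```

Emit:
play_rows --moves '[0,0,0.06,0,0,0,-1,0,0,0.01,0,0,0,-1,0,0,0,0,0,0,-1,0,0,0,0,0,0,-1]'

```text
time: 22.6
ee_pos: [510.1, -230.7, 211.6]
tcp_rot: [[0.304, 0.953, 0.0], [0.953, -0.304, -0.0], [-0.0, 0.0, -1.0]]
ft_force: [-0.0, -0.1, -2.8]
gripper_width: 0.237
gripper_force: 30.0
```

Emit:
play_rows --moves '[0,0,0.02,0,0,0,-1,0,0,0,0,0,0,-1,0,0,0,0,0,0,-1]'

```text
time: 22.9
ee_pos: [510.2, -230.8, 211.4]
tcp_rot: [[0.304, 0.953, 0.0], [0.953, -0.304, -0.0], [-0.0, 0.0, -1.0]]
ft_force: [-1.5, 0.6, 3.4]
gripper_width: 0.236
gripper_force: 30.0
```

The collar rests on the prongs, so I'll open the gripper.

Emit:
play_rows --moves '[0,0,0,0,0,0,1,0,0,0,0,0,0,1,0,0,0,0,0,0,1,0,0,0,0,0,0,1,0,0,0,0,0,0,1,0,0,0,0,0,0,1,0,0,0,0,0,0,1,0,0,0,0,0,0,1,0,0,0,0,0,0,1]'

```text
time: 23.8
ee_pos: [510.1, -230.7, 211.0]
tcp_rot: [[0.304, 0.953, 0.0], [0.953, -0.304, 0.0], [0.0, 0.0, -1.0]]
ft_force: [-0.1, -0.2, 1.1]
gripper_width: 0.989
gripper_force: 0.0
```

Emit:
play_rows --moves '[0,0,-0.4,0,0,0,1,0,0,-0.8,0,0,0,1,0,0,-0.8,0,0,0,1,0,0,-0.8,0,0,0,1,0,0,-0.8,0,0,0,1,0,0,-0.4,0,0,0,1,0,0,0,0,0,0,1,0,0,0,0,0,0,1]'

```text
time: 24.6
ee_pos: [509.8, -230.6, 310.6]
tcp_rot: [[0.304, 0.953, -0.0], [0.953, -0.304, 0.0], [0.0, -0.0, -1.0]]
ft_force: [-0.1, 0.9, -0.7]
gripper_width: 0.998
gripper_force: 0.0
```

```bash
python3 - <<'E'
from h import *
o=get_obs();print(o['time'],o['ee_pos'],o['gripper_width'],o['ft_force'])
w=cv2.cvtColor(camera('wrist'),cv2.COLOR_RGB2BGR);s=cv2.cvtColor(camera('scene'),cv2.COLOR_RGB2BGR);t=cv2.cvtColor(camera('top'),cv2.COLOR_RGB2BGR)
out=np.zeros((600,800,3),np.uint8)
out[:288,:384]=cv2.resize(w,(384,288));out[:300,400:800]=cv2.resize(s[60:255,212:472],(400,300))
out[300:600,:400]=cv2.resize(t[85:265,35:275],(400,300));out[300:600,400:]=cv2.resize(s[120:270,200:400],(400,300))
cv2.imwrite('pics/end.png',out)
E
```

```text
24.6 [ 509.83618989 -230.62178604  310.58159034] 0.998316131409054 [-0.14093458  0.85771397 -0.67336796]
```

View pics/end.png

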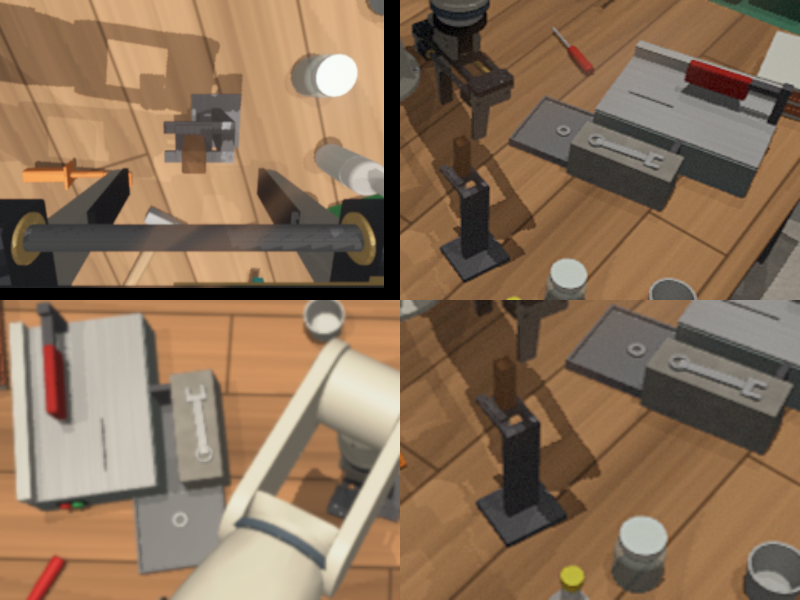

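The final views show the hook hanging upright in the rack, the ring lying flat on the open front of the tray, and the spanner and jar where they were. The gripper is clear of everything, so I'm handing in.

```bash
python3 -c "
from workcell import *
print(finish_job())"
```

```text
the job is handed in; nothing more can be done
None
```

The ring lies flat on the open front of the tray, centred about 53 mm outside the gap, and the hook hangs back in its rack; I handed the job in at about 25 s, with tray contact forces read at about 5 N or less.

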